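# Wind the bus-bar clamp down one turn and lock it

## Robot

A 7-joint arm with a two-finger parallel gripper is mounted at the origin on the work surface. World frame = base frame: x ahead of the robot, y to its left, z up, the work surface at z = 0. Lengths are in mm, angles in rad, forces in N, time in s.
With the tool pointing down it reaches from about 400 to 875 mm from the base axis. Payload 6.5 kg.
Tool frame: the origin (TCP) lies on the centre line of the jaws, within the pads' length; the fingertips stand 11 mm ahead of it and the grasp point (between the pads) lies 8 mm behind it; z points along the fingers, y is the line along which they close (so a half turn about z gives the same grasp; the last joint's range is limited). The gripper opens to 88 mm and grips with 3 to 60 N. Pads are 18 mm wide; open, the fingers measure 123 mm over their backs; the gripper's body (75 mm by 187 mm) begins 45 mm behind the grasp point.
Start: joints at [1.235, 0.536, -0.004, 1.538, 0.003, 1.067, -0.071], TCP at [173.247, -626.479, 249.716] pointing down, gripper open.
Joint ranges: [-2.7, 2.7], [-0.37, 2.16], [-1.27, 1.26], [0.24, 2.4], [-1.31, 4.45], [0.19, 1.91], [-2.76, 2.76]. Speed limits (rad/s): [2.39, 2.39, 3.14, 3.14, 3.14, 3.14, 3.14].

## Interface

Orientations are given as a unit quaternion [x, y, z, w].
In Python, from rig import sense, camera, job_done gives the robot as it stands.
- The arm moves only by the tool send_rows, never from a script. Its argument "steps" is text: rows parted by semicolons, each of 7 numbers parted by spaces: the shift along the tool's x, y, z each as a share of 400 mm, from -1 to 1, then the turn, a rotation vector about the tool's x, y, z each as a share of 0.5 rad, from -1 to 1, then the opening, from -1 (shut) to 1 (fully open). A call has 1 to 20 rows; each row is the pose to reach, as a shift and turn from the pose commanded when the call began, along the tool's axes at that moment; what a row does not reach only later rows make up. A row lasts 1/12 s, in which the tool goes at most 41.7 mm and 7.16 degrees, less where a joint would pass 70% of its speed; a pose out of reach is approached as far as the arm can. A call with a number of a shift or a turn outside -1 to 1 is refused whole. A call with a gripper value outside its range is refused whole. The fingers move at their own pace and stop on an object; "newtons" is the grip in N (left out, the last holds). Time passes only in rows, so rows that repeat a pose let the fingers close. It gives the time, the measured TCP pose, the force, the opening and the grip force at its end, in the units of the state.
- sense(): the state, without advancing time (a new reading comes with each control period).
- camera(name): name is "side" or "top" or "wrist"; returns a dict with "frame" (400x640x3 uint8, blue, green, red), "camera_matrix" (3x3 intrinsics, pixels), "extrinsics" (4x4, takes a point from camera to world coordinates). Camera axes: x right, y down, z forward; pixel columns grow to the right and rows downward; lengths in mm; the calibration is good to about 2 mm. A picture is of the moment at which its call begins. There is no depth.
- job_done(): hands the job in; it is judged then, once.
The state is a dict: "time_s": time; "joint_pos": joint angles; "qd": joint speeds; "joint_torque": joint torques, N m; "position": TCP position; "orientation": TCP orientation; "force": force on the tool from outside, world axes, zero at the start; "wrist_torque": the same for the moment, N m; "grip_width": finger opening in mm; "gripper_force": force on a finger pad.
Only numpy, scipy, OpenCV 4.12 (cv2) and the standard library are available. Lean on these libraries where they do the work, as an engineer would, in place of code of your own. Each camera call takes 0.05 s, during which the arm holds its last target. There are 200 camera calls.

## Task

Without gripping anything, use the fingertips to push the upright black handle of the clamp's hand wheel round clockwise (seen from above) through exactly one full turn, so that it stands beside the red mark again and has not run on past it; the jaw is then down on the bus bar. Then push the red toggle beside the wheel right over to its other side to lock it. Go gently, leave everything else on the bench undisturbed, and finish clear of everything.

Things in the scene. Friction and masses are not known exactly. Their poses are not given: they have to be found in the camera images.
- clamp: Bronze fitting box with a screw clamp, fixed to the bench. Origin: on the bench, under the wheel's centre; z up. Base plate 170 mm (x) by 315 mm (y from -200 to +115), 18 mm thick; walls, posts, bridge and a 250 mm bus bar along x stay below z = 92 mm. Red mark at (0, +100 mm), toggle at (0, -155 mm).
- wheel_centre (a point): Centre of the level copper-coloured bronze hand wheel, on its vertical axis, at the height of the rim's top (111 mm above the bench). Rim 158 mm across outside, 140 mm to the middle of its round bar; the hub, 42 mm across, stands 5 mm above the rim and its screw end, 16 mm across, 11 mm.
- mark (a point): Centre of the top of the small red block (16 mm) on a post just outside the wheel rim, 100 mm from the wheel axis, 106 mm above the bench.
- wheel (a joint): Turn of the hand wheel about the vertical axis, rad: 0 at the start (handle beside the red mark, on the clamp's +y side), growing clockwise seen from above; 6.283 is one full turn. Friction about 0.2 N m (about 3 N at the handle): it stays where it is left. Free from -0.8 to 7.6.
- handle (a point): Upright black round handle fixed on the wheel rim, 22 mm in diameter, 70 mm from the wheel axis, from the rim up to z = 167 mm. This point lies on its centre line at z = 137 mm (it goes round with the wheel).
- toggle (a joint): Red toggle lever, rad: 0 at the start (leaning about 0.5 rad from upright to the clamp's -x side), 1.0 when fully over to the clamp's +x side. It pivots about the clamp's y axis and stays where it is left.
- toggle_tip (a point): Centre of the red ball (26 mm) at the top of the toggle lever, 80 mm from its pivot, about 110 mm above the bench; the steel lever below it is 10 mm thick. It is pushed towards the clamp's +x, and ends as far on the +x side as it began on the -x side, at the same height; half-way it stands about 10 mm higher.
- junction_box: Loose marine-gray PVC junction box 110 x 80 x 52 mm, two black glands on one side; origin under its centre. Bystander.
- deck_plug: Loose chrome deck plug, 54 mm across, 50 mm high; origin under its centre. Bystander.
- spare_bar: Loose tinned copper bus bar 150 x 25 x 6 mm lying flat; origin under its centre. Bystander.
- screwdriver: Loose screwdriver lying on the bench; origin under it. Bystander.
- gland_nut: Loose brass ring nut 36 mm across, 14 mm high; origin under its centre. Bystander.
- screw_jar: Loose jar with blue cap, 64 mm across, 80 mm high; origin under its centre. Bystander.
- cleaner_can: Loose spray can, 60 mm across, 150 mm high; origin under its centre. Bystander.

How it is judged (in metres and radians):
On the way, in this order (a step that is already met when the one before it is completed fails the run):
1. the wheel stands still one full turn on, handle back at the mark, the toggle not yet thrown (value of joint wheel between 6.083 and 6.483 rad and velocity of joint wheel between -0.05 and 0.05 rad/s and value of joint toggle below 0.3 rad), for 0.2 s.
2. the toggle is thrown right over (value of joint toggle above 0.85 rad), for 0.2 s.
At the end, for the whole second after the job is handed in: the wheel stands still 6.283 +/- 0.2 rad on from its start, the toggle is over by more than 0.85 rad of 1.0, and every loose thing is within 30 mm of where it began (value of joint wheel between 6.083 and 6.483 rad and velocity of joint wheel between -0.05 and 0.05 rad/s and value of joint toggle above 0.85 rad and distance of each of junction_box, deck_plug, spare_bar, screwdriver, gland_nut, screw_jar, cleaner_can from where it was at the start of the episode below 0.03 m); the robot touches nothing.
It fails at once if the wheel is run on past the mark by more than 0.45 rad (the bus bar is crushed) (value of joint wheel above 6.733 rad).
It fails at once if the wheel is turned the wrong way by more than 0.45 rad (value of joint wheel below -0.45 rad).
It fails at once if the handle or wheel is gripped or forced (over 35 N from the fingers) (contact force between the fingers and wheel above 35 N).
It fails at once if the toggle is gripped or forced (over 35 N from the fingers) (contact force between the fingers and toggle above 35 N).
It fails at once if a loose thing is pushed, lifted or carried more than 30 mm (distance of any of junction_box, deck_plug, spare_bar, screwdriver, gland_nut, screw_jar, cleaner_can from where it was at the start of the episode above 0.03 m).
It also fails if it takes over 72 s, if anything falls off the work surface, if the arm or the gripper's body presses on something with over 40 N, if the wrist force passes 120 N, or if a joint passes its speed limit or range.

## Working session

There is one attempt and no reset: what is moved stays moved. The work goes in short steps, Python scripts to look and compute and a tool call to move; the robot and the scene stay as the last step left them, time stands still between calls to the robot, and variables do not carry over. Pictures are saved under pics/ and viewed, at most 10 in all, crops included, and the job is handed in when it is done.

Besides the shell and the picture viewer there is one more tool, called after ">>>" as name(argument=value, ...) on one line, values as JSON. send_rows: Moves the arm, as the interface text tells. Its arguments: {"type":"object","properties":{"steps":{"type":"string"},"newtons":{"type":"number"}},"required":["steps"]}

```bash
mkdir -p pics; python3 - <<'E'
from rig import sense,camera
import cv2,numpy as np,pickle
s=sense();print({k:np.round(v,3) for k,v in s.items()})
d={}
for n in("top","side"):
    c=camera(n);d[n]=c;cv2.imwrite(f"pics/{n}0.png",c["frame"]);print(n,c["camera_matrix"].round(1).tolist(),c["extrinsics"].round(3).tolist())
pickle.dump(d,open("d0.pkl","wb"))
E
```

```text
{'time_s': np.float64(0.0), 'joint_pos': array([ 1.235,  0.537, -0.004,  1.539,  0.003,  1.067, -0.071]), 'qd': array([-0.001, -0.   , -0.001,  0.001,  0.001, -0.002,  0.001]), 'joint_torque': array([-0.0000e+00, -5.7098e+01,  9.9100e-01, -2.5160e+01, -5.6000e-02,
        1.8000e-02,  0.0000e+00]), 'position': array([ 173.088, -625.898,  248.843]), 'orientation': array([ 0.991,  0.135, -0.   , -0.001]), 'force': array([0.16 , 0.078, 0.594]), 'wrist_torque': array([0.026, 0.024, 0.007]), 'gripper_force': np.float64(0.0), 'grip_width': np.float64(88.201)}
top [[488.4, 0.0, 323.7], [0.0, 488.4, 197.2], [0.0, 0.0, 1.0]] [[-0.026, -0.991, 0.134, 393.0], [-1.0, 0.024, -0.018, 7.881], [0.015, -0.134, -0.991, 1422.542], [0.0, 0.0, 0.0, 1.0]]
side [[423.7, 0.0, 322.2], [0.0, 423.7, 201.6], [0.0, 0.0, 1.0]] [[-0.869, -0.39, 0.304, 220.783], [-0.494, 0.67, -0.554, 663.848], [0.013, -0.632, -0.775, 1047.3], [0.0, 0.0, 0.0, 1.0]]
```

View pics/top0.png

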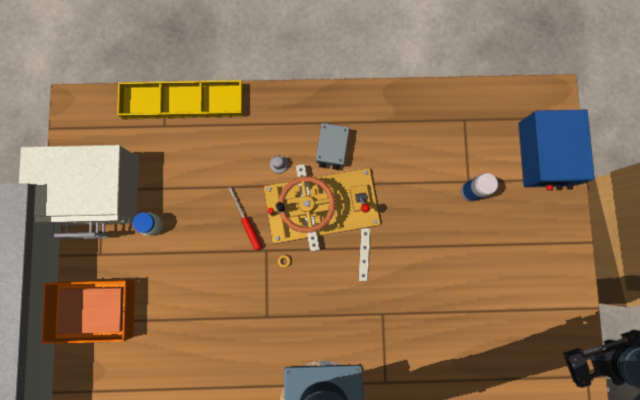

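View pics/side0.png

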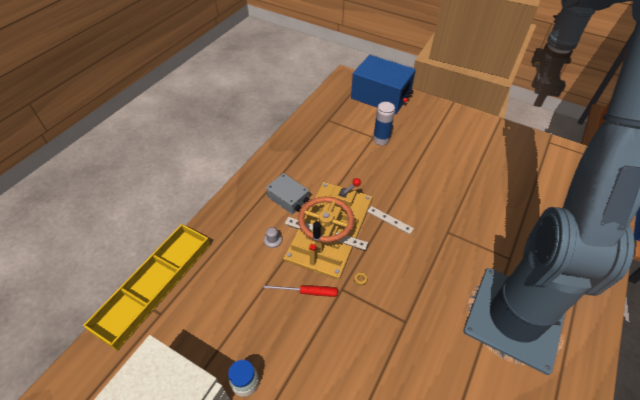

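The top view shows the wheel centre near (306,203), black handle (281,208), red mark (270,212) and toggle ball (365,208). The side view shows the mark at (312,247) and the ball at (356,182). Next I'll triangulate these.

```bash
cat > h.py <<'E'
import cv2,numpy as np
def ray(c,px):
    d=np.linalg.inv(c["camera_matrix"])@[px[0],px[1],1];E=c["extrinsics"];d=E[:3,:3]@d
    return E[:3,3],d/np.linalg.norm(d)
def onz(c,px,z):
    o,d=ray(c,px);return o+d*(z-o[2])/d[2]
def tri(r):
    A=sum(np.eye(3)-np.outer(d,d) for o,d in r);b=sum((np.eye(3)-np.outer(d,d))@o for o,d in r)
    p=np.linalg.solve(A,b);return p,max(np.linalg.norm(np.cross(p-o,d)) for o,d in r)
def blobs(m,a=6):
    n,l,s,c=cv2.connectedComponentsWithStats(m.astype(np.uint8))
    return [(c[i].round(1),int(s[i,4]),s[i,:4].tolist()) for i in range(1,n) if s[i,4]>=a]
def red(f):
    h=cv2.cvtColor(f,cv2.COLOR_BGR2HSV);return ((h[...,0]<6)|(h[...,0]>174))&(h[...,1]>190)&(h[...,2]>70)
def black(f): return f.max(2)<45
def rim(f):
    h=cv2.cvtColor(f,cv2.COLOR_BGR2HSV);return (h[...,0]<12)&(h[...,0]>5)&(h[...,1]>120)&(h[...,1]<200)&(h[...,2]>100)
E
python3 - <<'E'
import pickle;from h import *
d=pickle.load(open("d0.pkl","rb"))
roi={"top":(255,160,130,90),"side":(270,160,120,120)}
for n,(x,y,w,h) in roi.items():
    f=d[n]["frame"][y:y+h,x:x+w]
    for g in(red,black,rim):
        print(n,g.__name__,[((b[0]+[x,y]).tolist(),b[1],b[2]) for b in blobs(g(f))])
    big=cv2.resize(f,None,fx=3 if n=="top" else 3,fy=3,interpolation=cv2.INTER_CUBIC);r=cv2.resize(np.dstack([rim(f)*255]*3).astype(np.uint8),None,fx=3,fy=3)
    cv2.imwrite(f"pics/{n}c.png",np.hstack([big,r]) )
E
```

```text
top red [([365.0, 207.3], 47, [107, 44, 7, 8]), ([270.0, 210.2], 23, [13, 48, 5, 5]), ([257.2, 242.4], 81, [0, 71, 7, 19])]
top black [([322.4, 164.3], 23, [65, 2, 6, 5]), ([336.1, 166.3], 21, [78, 5, 7, 4]), ([280.8, 206.7], 45, [22, 43, 8, 8])]
top rim [([308.2, 203.3], 739, [24, 16, 56, 56])]
side red [([356.3, 181.6], 49, [83, 18, 8, 8]), ([312.5, 246.7], 29, [40, 84, 6, 6])]
side black [([305.2, 199.1], 17, [33, 37, 5, 5]), ([297.2, 207.3], 25, [25, 45, 6, 6]), ([316.9, 229.8], 102, [44, 62, 7, 17])]
side rim [([352.5, 180.5], 6, [82, 18, 3, 6]), ([357.4, 185.2], 8, [84, 23, 7, 4]), ([325.7, 218.9], 747, [28, 37, 57, 46])]
```

View pics/topc.png

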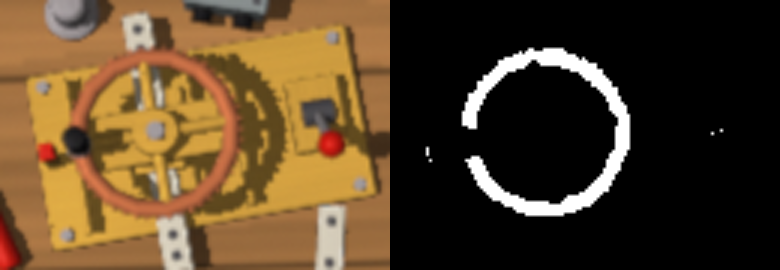

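The crop shows the rim mask as a clean ring, broken only at the handle. The mark and ball are to the left and right of it.

```bash
python3 - <<'E'
import pickle;from h import *
d=pickle.load(open("d0.pkl","rb"));T,S=d["top"],d["side"]
print("ball",tri([ray(T,(365,207.3)),ray(S,(356.3,181.6))]))
print("mark",tri([ray(T,(270,210.2)),ray(S,(312.5,246.7))]))
for n,(x,y,w,h) in {"top":(255,160,130,90),"side":(270,160,120,120)}.items():
    m=rim(d[n]["frame"][y:y+h,x:x+w]).astype(np.uint8)
    k,l,s,c=cv2.connectedComponentsWithStats(m);m=l==1+s[1:,4].argmax()
    v,u=np.nonzero(m);P=np.array([onz(d[n],(a+x,b+y),104) for a,b in zip(u,v)],np.float32)
    A=np.c_[2*P[:,:2],np.ones(len(P))];q=np.linalg.lstsq(A,(P[:,:2]**2).sum(1),rcond=None)[0]
    print(n,"wheel at z104",q[:2],"r",np.sqrt(q[2]+q[0]**2+q[1]**2))
print("handle top z~160",onz(T,(280.8,206.7),160))
E
```

```text
ball (array([ 540.11102804, -127.28093418,  105.65212007]), np.float64(0.3269045133728167))
mark (array([539.64957104, 131.42299254,  95.32574716]), np.float64(0.2743516960026034))
top wheel at z104 [554.42120938  32.12320814] r 70.0177472800871
side wheel at z104 [553.10085029  36.84024848] r 70.71587225207168
handle top z~160 [541.21654353  97.37208927 160.        ]
```

>>> send_rows(steps="0.2 -0.12 0 0 0 0.1 -1;0.4 -0.25 0 0 0 0.25 -1;0.6 -0.37 0 0 0 0.25 -1;0.845 -0.518 0 0 0 0.25 -1;0.845 -0.518 0 0 0 0.25 -1;0.845 -0.518 0 0 0 0.25 -1;0.845 -0.518 0 0 0 0.25 -1;0.845 -0.518 0 0 0 0.25 -1;0.845 -0.518 0 0 0 0.25 -1;0.845 -0.518 0 0 0 0.25 -1;0.845 -0.518 0 0 0 0.25 -1;0.845 -0.518 0 0 0 0.25 -1;0.845 -0.518 0 0 0 0.25 -1;0.845 -0.518 0 0 0 0.25 -1", newtons=5)

```text
time_s: 1.27
position: [442.4, -338.1, 249.5]
orientation: [0.997, 0.071, -0.001, 0.0]
force: [-0.9, -0.7, 0.1]
grip_width: 0.4
gripper_force: 0.0
```

```bash
cat > plan.py <<'E'
import numpy as np;from scipy.spatial.transform import Rotation as R;from rig import sense
C=np.array([554.5,32.5]);YAW=.147;r=np.array([[np.cos(YAW),-np.sin(YAW)],[np.sin(YAW),np.cos(YAW)]])
def W(p): return np.r_[C+r@np.array(p[:2]),p[2]]
def state():
    s=sense();p=np.array(s["position"]);q=R.from_quat(s["orientation"])
    c=r.T@(p[:2]-C);ex=q.as_matrix()[:2,0]
    print("t",round(s["time_s"],2),"clamp",c.round(1),"z",p[2].round(1),"tool-x yaw-YAW",round(np.arctan2(ex[1],ex[0])-YAW,3),"F",np.round(s["force"],1),"w",s["grip_width"])
    return p,q
def rows(pts):
    p,q=state()
    print(";".join(" ".join(f"{v:.3f}" for v in q.inv().apply(W(a)-p)/400)+" 0 0 0 -1" for a in pts))
E
python3 -c "
from plan import *
rows([(-60,-100,240),(-50,66,200),(-42,66,132)])"
```

```text
t 1.27 clamp [-165.2 -350.2] z 249.5 tool-x yaw-YAW -0.005 F [-0.9 -0.7  0.1] w 0.40445262546013666
0.260 -0.627 0.023 0 0 0 -1;0.283 -1.042 0.123 0 0 0 -1;0.303 -1.042 0.293 0 0 0 -1
```

>>> send_rows(steps="0.03 -0.1 0 0 0 0 -1;0.06 -0.2 0 0 0 0 -1;0.09 -0.3 0 0 0 0 -1;0.12 -0.4 0 0 0 0 -1;0.15 -0.5 0 0 0 0 -1;0.18 -0.6 0 0 0 0 -1;0.21 -0.7 0 0 0 0 -1;0.24 -0.8 0 0 0 0 -1;0.25 -0.9 0.04 0 0 0 -1;0.25 -0.98 0.1 0 0 0 -1;0.25 -1 0.1 0 0 0 -1;0.25 -1 0.1 0 0 0 -1;0.25 -1 0.1 0 0 0 -1;0.25 -1 0.1 0 0 0 -1;0.25 -1 0.1 0 0 0 -1")

```text
time_s: 2.52
position: [485.9, 71.2, 210.4]
orientation: [0.998, 0.07, 0.001, 0.0]
force: [0.4, -0.1, -0.5]
grip_width: 0.7
gripper_force: 0.0
```

```bash
python3 -c "
from plan import *
rows([(-60,66,180),(-42,66,132)])"
```

```text
t 2.52 clamp [-62.2  48.3] z 210.4 tool-x yaw-YAW -0.006 F [ 0.4 -0.1 -0.5] w 0.690573659540949
0.005 -0.044 0.076 0 0 0 -1;0.050 -0.045 0.196 0 0 0 -1
```

>>> send_rows(steps="0.03 -0.045 0.05 0 0 0 -1;0.05 -0.045 0.1 0 0 0 -1;0.05 -0.045 0.14 0 0 0 -1;0.05 -0.045 0.17 0 0 0 -1;0.05 -0.045 0.19 0 0 0 -1;0.05 -0.045 0.196 0 0 0 -1;0.05 -0.045 0.196 0 0 0 -1;0.05 -0.045 0.196 0 0 0 -1")

```text
time_s: 3.18
position: [502.8, 93.8, 132.0]
orientation: [0.997, 0.072, 0.001, 0.0]
force: [-0.7, 0.2, -0.3]
grip_width: 0.4
gripper_force: 0.0
```

```bash
python3 - <<'E'
from plan import *;from rig import camera;import cv2
state()
a=camera("side")["frame"][150:290,250:400];b=camera("wrist")["frame"]
cv2.imwrite("pics/a1.png",np.hstack([cv2.resize(a,(428,400),interpolation=cv2.INTER_CUBIC),cv2.resize(b,(368,230)) if 0 else cv2.copyMakeBorder(cv2.resize(b,(368,230)),0,170,0,0,0)]))
E
```

```text
t 3.18 clamp [-42.2  68.2] z 132.0 tool-x yaw-YAW -0.003 F [-0.7  0.2 -0.3] w 0.4352932377001562
```

View pics/a1.png

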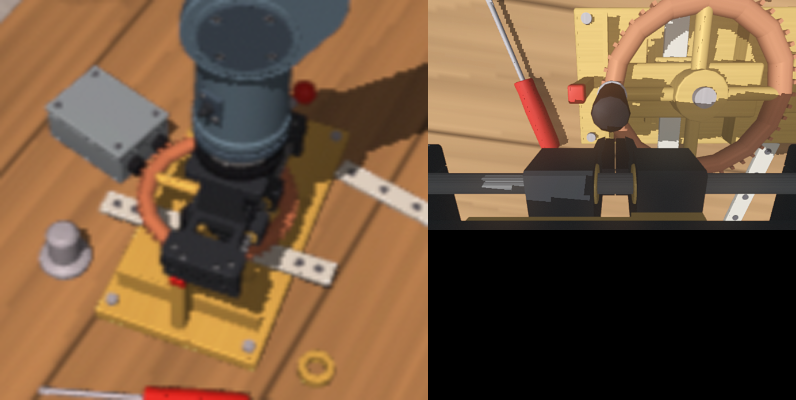

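The side view shows the gripper clear over the wheel on the mark side. The wrist view shows the handle (610,107) directly ahead of the closed fingertips, which are standing on its −x side as planned. Next: plan the push arc.

```bash
cat > arc.py <<'E'
import sys;from plan import *
def theta(a,rf=68):  # handle angle in contact ahead of the finger block centred at angle a
    f=rf*np.array([np.sin(a),np.cos(a)]);t=np.linspace(a+1.2,a,2400)
    h=70*np.c_[np.sin(t),np.cos(t)]-f
    d=np.hypot(*np.maximum(np.abs(h)-[9,17.5],0).T)
    return t[np.argmax(d<11)]
def arc(a0,a1,n=20,rf=68,z=132):
    A=np.linspace(a0,a1,n+1)[1:]
    rows([(rf*np.sin(a),rf*np.cos(a),z) for a in A]);print("theta end",round(theta(a1),3))
E
python3 -c "
from arc import *
for a in np.arange(-.3,6.3,.6): print(round(a,2),round(theta(a)-a,3),end=' | ')
print()
p,q=state();arc(-.5,.6)"
```

```text
-0.3 0.299 | 0.3 0.31 | 0.9 0.447 | 1.5 0.416 | 2.1 0.43 | 2.7 0.312 | 3.3 0.296 | 3.9 0.433 | 4.5 0.416 | 5.1 0.445 | 5.7 0.331 | 
t 3.28 clamp [-42.   68.6] z 132.2 tool-x yaw-YAW -0.003 F [ 0.3 -0.4  1.1] w 0.36485627338791277
t 3.28 clamp [-42.   68.6] z 132.2 tool-x yaw-YAW -0.003 F [ 0.3 -0.4  1.1] w 0.36485627338791277
0.032 0.018 0.001 0 0 0 -1;0.041 0.014 0.001 0 0 0 -1;0.049 0.011 0.001 0 0 0 -1;0.058 0.008 0.001 0 0 0 -1;0.067 0.006 0.001 0 0 0 -1;0.076 0.004 0.001 0 0 0 -1;0.086 0.002 0.001 0 0 0 -1;0.095 0.002 0.001 0 0 0 -1;0.104 0.001 0.001 0 0 0 -1;0.114 0.001 0.001 0 0 0 -1;0.123 0.002 0.001 0 0 0 -1;0.132 0.003 0.001 0 0 0 -1;0.141 0.005 0.001 0 0 0 -1;0.150 0.007 0.001 0 0 0 -1;0.159 0.010 0.001 0 0 0 -1;0.168 0.013 0.001 0 0 0 -1;0.177 0.017 0.001 0 0 0 -1;0.185 0.021 0.001 0 0 0 -1;0.193 0.026 0.001 0 0 0 -1;0.201 0.031 0.001 0 0 0 -1
theta end 0.987
```

>>> send_rows(steps="0.012 0.006 0 0 0 0 -1;0.024 0.01 0 0 0 0 -1;0.036 0.01 0 0 0 0 -1;0.045 0.009 0 0 0 0 -1;0.053 0.008 0 0 0 0 -1;0.06 0.006 0 0 0 0 -1;0.067 0.005 0 0 0 0 -1;0.076 0.004 0 0 0 0 -1;0.086 0.002 0 0 0 0 -1;0.095 0.002 0 0 0 0 -1;0.104 0.001 0 0 0 0 -1;0.114 0.001 0 0 0 0 -1;0.123 0.002 0 0 0 0 -1;0.132 0.003 0 0 0 0 -1;0.141 0.005 0 0 0 0 -1;0.15 0.007 0 0 0 0 -1;0.159 0.01 0 0 0 0 -1;0.168 0.013 0 0 0 0 -1;0.177 0.017 0 0 0 0 -1;0.185 0.021 0 0 0 0 -1")

```text
time_s: 4.95
position: [574.9, 92.3, 130.9]
orientation: [0.997, 0.071, -0.003, 0.003]
force: [-13.2, -12.2, 8.5]
grip_width: 1.3
gripper_force: 7.3
```

```bash
python3 - <<'E'
from arc import *;from rig import camera;import cv2
p,q=state();c=r.T@(p[:2]-C);a=np.arctan2(c[0],c[1]);print(a,np.hypot(*c),theta(a))
cv2.imwrite("pics/a2.png",camera("wrist")["frame"])
arc(a,a+1.2)
E
```

```text
t 4.95 clamp [28.9 56.2] z 130.9 tool-x yaw-YAW -0.005 F [-13.2 -12.2   8.5] w 1.3176122099224157
0.4752182818466794 63.15448907982813 0.8183612580867795
t 5.0 clamp [29.4 55.7] z 130.8 tool-x yaw-YAW -0.006 F [ -8.7 -11.4   5.4] w 1.0013865896712493
0.013 -0.007 -0.003 0 0 0 -1;0.022 -0.002 -0.003 0 0 0 -1;0.030 0.004 -0.003 0 0 0 -1;0.038 0.011 -0.003 0 0 0 -1;0.045 0.017 -0.003 0 0 0 -1;0.053 0.025 -0.003 0 0 0 -1;0.059 0.032 -0.003 0 0 0 -1;0.065 0.041 -0.003 0 0 0 -1;0.071 0.049 -0.003 0 0 0 -1;0.076 0.058 -0.003 0 0 0 -1;0.081 0.067 -0.003 0 0 0 -1;0.085 0.076 -0.003 0 0 0 -1;0.089 0.086 -0.003 0 0 0 -1;0.091 0.096 -0.003 0 0 0 -1;0.094 0.106 -0.003 0 0 0 -1;0.096 0.116 -0.003 0 0 0 -1;0.097 0.126 -0.003 0 0 0 -1;0.097 0.136 -0.003 0 0 0 -1;0.097 0.146 -0.003 0 0 0 -1;0.096 0.156 -0.003 0 0 0 -1
theta end 2.104
```

View pics/a2.png

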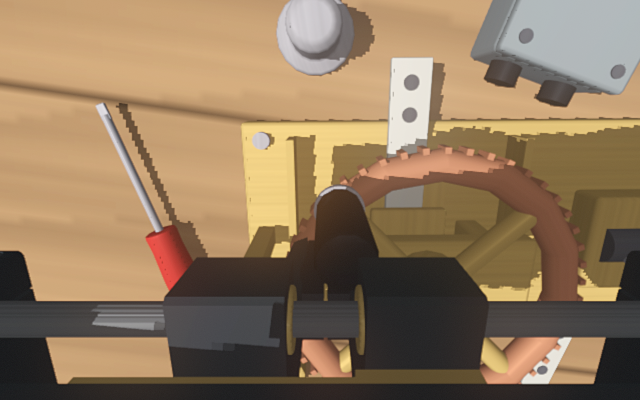

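The wrist picture shows the handle (340,225) against the fingertips' +x face, with the wheel turned about 0.8 rad. The 18 N side force means friction on the fixed face is starting to jam. I'll back off and turn the tool along with the wheel, so the push stays tangential.

>>> send_rows(steps="-0.015 0 0 0 0 0 -1;-0.03 0 0 0 0 0 -1;-0.03 -0.015 0 0 0 0 -1;-0.025 -0.035 0 0 0 0.1 -1;-0.018 -0.035 0 0 0 0.3 -1;-0.018 -0.035 0 0 0 0.5 -1;-0.018 -0.035 0 0 0 0.7 -1;-0.018 -0.035 0 0 0 0.9 -1;-0.018 -0.035 0 0 0 1 -1;-0.018 -0.035 0 0 0 1 -1;-0.018 -0.035 0 0 0 1 -1", newtons=15)

```text
time_s: 5.92
position: [568.0, 110.9, 131.6]
orientation: [0.985, -0.175, 0.001, -0.001]
force: [-0.1, -0.0, -0.5]
grip_width: 0.6
gripper_force: 0.0
```

>>> send_rows(steps="0 0 0 0 0 0.2 -1;0 0 0 0 0 0.4 -1;0 0 0 0 0 0.56 -1;0 0 0 0 0 0.56 -1;0 0 0 0 0 0.56 -1")

```text
time_s: 6.33
position: [567.7, 110.0, 131.4]
orientation: [0.951, -0.31, 0.0, -0.0]
force: [0.1, -0.2, 0.5]
grip_width: 0.8
gripper_force: 0.0
```

```bash
python3 - <<'E'
from arc import *;from rig import camera;import cv2
state();print(np.round(sense()["joint_pos"],2))
c=camera("wrist");print(c["extrinsics"].round(2).tolist());cv2.imwrite("pics/a3.png",c["frame"])
E
```

```text
t 6.33 clamp [24.4 74.8] z 131.4 tool-x yaw-YAW -0.778 F [ 0.1 -0.2  0.5] w 0.7680437744560907
[-0.22  0.57 -0.07  1.82  0.05  0.76 -2.52]
[[-0.59, -0.78, -0.22, 623.33], [-0.81, 0.57, 0.16, 67.98], [-0.0, 0.27, -0.96, 267.39], [0.0, 0.0, 0.0, 1.0]]
```

View pics/a3.png

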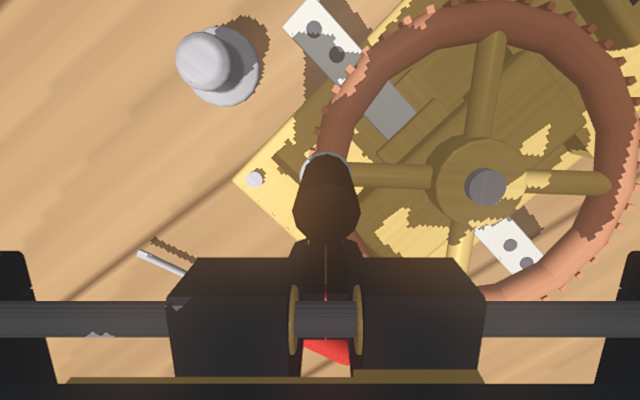

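The handle (327,195) stands squarely ahead of the fingertips, at about 0.8 rad. Joint 7 is near its limit at -2.52, so I'll back off a little, turn the tool half a turn the other way (the block is symmetric) and push with its other face.

>>> send_rows(steps="-0.02 0 0 0 0 0 -1;-0.04 0 0 0 0 -0.1 -1;-0.04 0 0 0 0 -0.3 -1;-0.04 0 0 0 0 -0.55 -1;-0.04 0 0 0 0 -0.8 -1;-0.04 0 0 0 0 -1 -1")

```text
time_s: 6.88
position: [554.1, 119.5, 131.4]
orientation: [0.998, -0.063, -0.0, -0.0]
force: [-0.4, -0.3, 0.3]
grip_width: 0.3
gripper_force: 0.0
```

>>> send_rows(steps="0 0 0 0 0 -0.25 -1;0 0 0 0 0 -0.5 -1;0 0 0 0 0 -0.75 -1;0 0 0 0 0 -1 -1")

```text
time_s: 7.22
position: [554.2, 119.4, 131.4]
orientation: [0.983, 0.186, 0.0, -0.0]
force: [0.4, -0.4, -0.4]
grip_width: 0.5
gripper_force: 0.0
```

>>> send_rows(steps="0 0 0 0 0 -0.25 -1;0 0 0 0 0 -0.5 -1;0 0 0 0 0 -0.75 -1;0 0 0 0 0 -1 -1")

```text
time_s: 7.55
position: [554.2, 119.4, 131.4]
orientation: [0.906, 0.423, 0.0, -0.0]
force: [-0.3, 0.3, -1.4]
grip_width: 0.5
gripper_force: 0.0
```

>>> send_rows(steps="0 0 0 0 0 -0.25 -1;0 0 0 0 0 -0.5 -1;0 0 0 0 0 -0.75 -1;0 0 0 0 0 -1 -1")

```text
time_s: 7.88
position: [554.3, 119.3, 131.4]
orientation: [0.773, 0.634, 0.0, -0.0]
force: [-0.6, 0.0, 0.5]
grip_width: 0.1
gripper_force: 0.0
```

>>> send_rows(steps="0 0 0 0 0 -0.25 -1;0 0 0 0 0 -0.5 -1;0 0 0 0 0 -0.75 -1;0 0 0 0 0 -1 -1")

```text
time_s: 8.22
position: [554.3, 119.3, 131.5]
orientation: [0.593, 0.806, 0.0, 0.0]
force: [0.5, -0.2, 0.7]
grip_width: 0.5
gripper_force: 0.0
```

>>> send_rows(steps="0 0 0 0 0 -0.25 -1;0 0 0 0 0 -0.5 -1;0 0 0 0 0 -0.75 -1;0 0 0 0 0 -1 -1;0 0 0 0 0 -1 -1;0 0 0 0 0 -1 -1")

```text
time_s: 8.72
position: [554.3, 119.1, 131.3]
orientation: [0.38, 0.925, 0.0, -0.0]
force: [0.1, 0.4, 0.0]
grip_width: 0.3
gripper_force: 0.0
```

```bash
python3 - <<'E'
from plan import *
state();print(np.round(sense()["joint_pos"],2))
E
```

```text
t 8.72 clamp [12.5 85.7] z 131.3 tool-x yaw-YAW 2.215 F [0.1 0.4 0. ] w 0.2735477494191284
[ 0.28  0.7  -0.79  1.82  0.62  0.9  -0.01]
```

>>> send_rows(steps="-0.02 0.004 0 0 0 -0.1 -1;-0.04 0.008 0 0 0 -0.2 -1;-0.055 0.01 0 0 0 -0.28 -1;-0.065 0.011 0 0 0 -0.28 -1;-0.074 0.012 0 0 0 -0.28 -1;-0.074 0.012 0 0 0 -0.28 -1")

```text
time_s: 9.22
position: [579.5, 101.2, 131.3]
orientation: [0.315, 0.949, -0.0, 0.0]
force: [0.4, -0.5, 1.1]
grip_width: 0.8
gripper_force: 0.0
```

>>> send_rows(steps="-0.009 0.002 0 0 0 0.1 -1;-0.018 0.004 0 0 0 0.2 -1;-0.027 0.0055 0 0 0 0.3 -1;-0.036 0.0065 0 0 0 0.4 -1;-0.045 0.007 0 0 0 0.5 -1;-0.054 0.007 0 0 0 0.6 -1;-0.063 0.0065 0 0 0 0.7 -1;-0.072 0.0055 0 0 0 0.8 -1;-0.081 0.0045 0 0 0 0.9 -1;-0.09 0.0025 0 0 0 1 -1")

```text
time_s: 10.05
position: [607.6, 82.8, 131.3]
orientation: [0.539, 0.842, 0.0, -0.001]
force: [-1.3, 2.4, -0.2]
grip_width: 0.2
gripper_force: 1.5
```

```bash
cat > st.py <<'E'
from plan import *
p,q=state();c=r.T@(p[:2]-C);ex=q.as_matrix()[:2,0]
for s in(1,-1):
    psi=-(np.arctan2(s*ex[1],s*ex[0])-YAW);u=np.array([np.cos(psi),-np.sin(psi)])
    H=c+20*u;print("face",s,"psi",round(psi%6.2832,3),"handle at",np.round(H,1),"rad",np.hypot(*H).round(1),"theta",round(np.arctan2(H[0],H[1])%6.2832,3))
print(np.round(sense()["joint_pos"],2))
E
python3 st.py
```

```text
t 10.05 clamp [59.9 42. ] z 131.3 tool-x yaw-YAW 1.855 F [-1.3  2.4 -0.2] w 0.19326551520193172
face 1 psi 4.428 handle at [54.2 61.1] rad 81.7 theta 0.726
face -1 psi 1.286 handle at [65.5 22.8] rad 69.3 theta 1.236
[ 0.27  0.73 -0.69  1.69  0.56  0.93 -0.21]
```

>>> send_rows(steps="-0.009 0.002 0 0 0 0.1 -1;-0.018 0.004 0 0 0 0.2 -1;-0.027 0.0055 0 0 0 0.3 -1;-0.036 0.0065 0 0 0 0.4 -1;-0.045 0.007 0 0 0 0.5 -1;-0.054 0.007 0 0 0 0.6 -1;-0.063 0.0065 0 0 0 0.7 -1;-0.072 0.0055 0 0 0 0.8 -1;-0.081 0.0045 0 0 0 0.9 -1;-0.09 0.0025 0 0 0 1 -1")

```text
time_s: 10.88
position: [624.6, 50.9, 131.4]
orientation: [0.731, 0.682, 0.001, -0.001]
force: [1.8, 3.5, -2.2]
grip_width: 0.6
gripper_force: 1.7
```

>>> send_rows(steps="-0.009 0.002 0 0 0 0.1 -1;-0.018 0.004 0 0 0 0.2 -1;-0.027 0.0055 0 0 0 0.3 -1;-0.036 0.0065 0 0 0 0.4 -1;-0.045 0.007 0 0 0 0.5 -1;-0.054 0.007 0 0 0 0.6 -1;-0.063 0.0065 0 0 0 0.7 -1;-0.072 0.0055 0 0 0 0.8 -1;-0.081 0.0045 0 0 0 0.9 -1;-0.09 0.0025 0 0 0 1 -1")

```text
time_s: 11.72
position: [624.0, 14.4, 131.6]
orientation: [0.877, 0.48, 0.002, -0.0]
force: [4.0, 1.6, -2.8]
grip_width: 0.3
gripper_force: 1.7
```

```bash
python3 st.py
```

```text
t 11.72 clamp [ 66.1 -28.1] z 131.6 tool-x yaw-YAW 0.855 F [ 4.   1.6 -2.8] w 0.3422200369180352
face 1 psi 5.428 handle at [ 79.3 -13. ] rad 80.3 theta 1.733
face -1 psi 2.287 handle at [ 53.  -43.2] rad 68.4 theta 2.254
[ 0.23  0.68 -0.46  1.68  0.37  0.87 -0.95]
```

>>> send_rows(steps="-0.009 0.002 0 0 0 0.1 -1;-0.018 0.004 0 0 0 0.2 -1;-0.027 0.0055 0 0 0 0.3 -1;-0.036 0.0065 0 0 0 0.4 -1;-0.045 0.007 0 0 0 0.5 -1;-0.054 0.007 0 0 0 0.6 -1;-0.063 0.0065 0 0 0 0.7 -1;-0.072 0.0055 0 0 0 0.8 -1;-0.081 0.0045 0 0 0 0.9 -1;-0.09 0.0025 0 0 0 1 -1")

```text
time_s: 12.55
position: [605.9, -17.3, 131.7]
orientation: [0.969, 0.248, 0.002, -0.0]
force: [3.2, 0.6, -2.4]
grip_width: 0.5
gripper_force: 1.7
```

>>> send_rows(steps="-0.009 0.002 0 0 0 0.1 -1;-0.018 0.004 0 0 0 0.2 -1;-0.027 0.0055 0 0 0 0.3 -1;-0.036 0.0065 0 0 0 0.4 -1;-0.045 0.007 0 0 0 0.5 -1;-0.054 0.007 0 0 0 0.6 -1;-0.063 0.0065 0 0 0 0.7 -1;-0.072 0.0055 0 0 0 0.8 -1;-0.081 0.0045 0 0 0 0.9 -1;-0.09 0.0025 0 0 0 1 -1")

```text
time_s: 13.38
position: [574.7, -36.1, 131.7]
orientation: [1.0, 0.0, 0.001, -0.0]
force: [2.7, -0.6, -2.2]
grip_width: 0.7
gripper_force: 1.7
```

```bash
python3 st.py
```

```text
t 13.38 clamp [  9.9 -70.8] z 131.7 tool-x yaw-YAW -0.146 F [ 2.7 -0.6 -2.2] w 0.7492953038999585
face 1 psi 0.146 handle at [ 29.7 -73.8] rad 79.5 theta 2.759
face -1 psi 3.288 handle at [ -9.9 -67.9] rad 68.6 theta 3.286
[ 0.15  0.57 -0.22  1.82  0.17  0.77 -1.73]
```

>>> send_rows(steps="-0.009 0.002 0 0 0 0.1 -1;-0.018 0.004 0 0 0 0.2 -1;-0.027 0.0055 0 0 0 0.3 -1;-0.036 0.0065 0 0 0 0.4 -1;-0.045 0.007 0 0 0 0.5 -1;-0.054 0.007 0 0 0 0.6 -1;-0.063 0.0065 0 0 0 0.7 -1;-0.072 0.0055 0 0 0 0.8 -1;-0.081 0.0045 0 0 0 0.9 -1;-0.09 0.0025 0 0 0 1 -1")

```text
time_s: 14.22
position: [538.5, -37.6, 131.7]
orientation: [0.969, -0.247, 0.001, -0.0]
force: [3.8, -2.4, -1.6]
grip_width: 0.4
gripper_force: 1.6
```

>>> send_rows(steps="-0.009 0.002 0 0 0 0.1 -1;-0.018 0.004 0 0 0 0.2 -1;-0.027 0.0055 0 0 0 0.3 -1;-0.036 0.0065 0 0 0 0.4 -1;-0.045 0.007 0 0 0 0.5 -1;-0.054 0.007 0 0 0 0.6 -1;-0.063 0.0065 0 0 0 0.7 -1;-0.072 0.0055 0 0 0 0.8 -1;-0.081 0.0045 0 0 0 0.9 -1;-0.09 0.0025 0 0 0 1 -1")

```text
time_s: 15.05
position: [506.3, -21.4, 131.7]
orientation: [0.878, -0.479, 0.001, -0.0]
force: [2.0, -2.1, -2.3]
grip_width: 0.6
gripper_force: 1.5
```

```bash
python3 st.py
```

```text
t 15.05 clamp [-55.6 -46.2] z 131.7 tool-x yaw-YAW -1.147 F [ 2.  -2.1 -2.3] w 0.6432625447823711
face 1 psi 1.147 handle at [-47.4 -64.4] rad 80.0 theta 3.775
face -1 psi 4.288 handle at [-63.8 -28. ] rad 69.7 theta 4.299
[-0.06  0.47  0.02  2.01 -0.01  0.67 -2.6 ]
```

>>> send_rows(steps="0.02 0 0 0 0 0 -1;0.045 0 0 0 0 -0.1 -1;0.07 0 0 0 0 -0.3 -1;0.07 0 0 0 0 -0.55 -1;0.07 0 0 0 0 -0.8 -1;0.07 0 0 0 0 -1 -1")

```text
time_s: 15.55
position: [521.2, -45.3, 131.4]
orientation: [0.97, -0.242, 0.0, -0.0]
force: [-0.5, -0.4, 0.1]
grip_width: 0.6
gripper_force: 0.0
```

>>> send_rows(steps="0 0 0 0 0 -0.25 -1;0 0 0 0 0 -0.5 -1;0 0 0 0 0 -0.75 -1;0 0 0 0 0 -1 -1")

```text
time_s: 15.88
position: [521.1, -45.1, 131.4]
orientation: [1.0, 0.006, 0.0, -0.0]
force: [-0.8, 0.2, 0.4]
grip_width: 0.5
gripper_force: 0.0
```

>>> send_rows(steps="0 0 0 0 0 -0.25 -1;0 0 0 0 0 -0.5 -1;0 0 0 0 0 -0.75 -1;0 0 0 0 0 -1 -1")

```text
time_s: 16.22
position: [521.1, -45.2, 131.4]
orientation: [0.967, 0.253, 0.0, -0.0]
force: [0.2, -0.2, -0.0]
grip_width: 0.3
gripper_force: 0.0
```

>>> send_rows(steps="0 0 0 0 0 -0.25 -1;0 0 0 0 0 -0.5 -1;0 0 0 0 0 -0.75 -1;0 0 0 0 0 -1 -1")

```text
time_s: 16.55
position: [521.1, -45.2, 131.5]
orientation: [0.875, 0.484, 0.0, 0.0]
force: [-0.7, -0.6, 0.0]
grip_width: 0.2
gripper_force: 0.0
```

>>> send_rows(steps="0 0 0 0 0 -0.25 -1;0 0 0 0 0 -0.5 -1;0 0 0 0 0 -0.75 -1;0 0 0 0 0 -1 -1")

```text
time_s: 16.88
position: [521.1, -45.3, 131.4]
orientation: [0.728, 0.686, 0.0, 0.0]
force: [0.1, -0.2, -1.0]
grip_width: 0.4
gripper_force: 0.0
```

>>> send_rows(steps="0 0 0 0 0 -0.25 -1;0 0 0 0 0 -0.5 -1;0 0 0 0 0 -0.75 -1;0 0 0 0 0 -1 -1;0 0 0 0 0 -1 -1;0 0 0 0 0 -1 -1")

```text
time_s: 17.38
position: [521.0, -45.2, 131.3]
orientation: [0.54, 0.842, 0.0, -0.0]
force: [-0.4, -0.1, 0.0]
grip_width: 0.3
gripper_force: 0.0
```

```bash
python3 st.py; python3 - <<'E'
from plan import *
p,q=state();th=4.29;H=70*np.array([np.sin(th),np.cos(th)]);u=np.array([np.cos(th),-np.sin(th)])
rows([np.r_[H-22*u,132]])
E
```

```text
t 17.38 clamp [-44.5 -72. ] z 131.3 tool-x yaw-YAW 1.854 F [-0.4 -0.1  0. ] w 0.28944658663611084
face 1 psi 4.429 handle at [-50.1 -52.8] rad 72.8 theta 3.901
face -1 psi 1.288 handle at [-38.9 -91.2] rad 99.1 theta 3.545
[ 0.55  0.6  -0.71  1.93  0.54  0.81 -0.03]
t 17.38 clamp [-44.5 -72. ] z 131.3 tool-x yaw-YAW 1.854 F [-0.4 -0.1  0. ] w 0.28944658663611084
t 17.38 clamp [-44.5 -72. ] z 131.3 tool-x yaw-YAW 1.854 F [-0.4 -0.1  0. ] w 0.28944658663611084
0.063 -0.009 -0.002 0 0 0 -1
```

>>> send_rows(steps="0.02 -0.003 0 0 0 -0.1 -1;0.04 -0.006 0 0 0 -0.2 -1;0.05 -0.008 0 0 0 -0.28 -1;0.058 -0.009 0 0 0 -0.28 -1;0.063 -0.009 0 0 0 -0.28 -1;0.063 -0.009 0 0 0 -0.28 -1")

```text
time_s: 17.88
position: [507.0, -23.2, 131.4]
orientation: [0.479, 0.878, 0.0, 0.0]
force: [-0.2, -0.7, -0.3]
grip_width: 0.5
gripper_force: 0.0
```

>>> send_rows(steps="0.009 -0.002 0 0 0 0.1 -1;0.018 -0.004 0 0 0 0.2 -1;0.027 -0.0055 0 0 0 0.3 -1;0.036 -0.0065 0 0 0 0.4 -1;0.045 -0.007 0 0 0 0.5 -1;0.054 -0.007 0 0 0 0.6 -1;0.063 -0.0065 0 0 0 0.7 -1;0.072 -0.0055 0 0 0 0.8 -1;0.081 -0.0045 0 0 0 0.9 -1;0.09 -0.0025 0 0 0 1 -1")

```text
time_s: 18.72
position: [486.2, 4.5, 131.2]
orientation: [0.683, 0.731, -0.001, 0.0]
force: [-2.5, -4.0, 1.9]
grip_width: 0.3
gripper_force: 1.8
```

>>> send_rows(steps="0.009 -0.002 0 0 0 0.1 -1;0.018 -0.004 0 0 0 0.2 -1;0.027 -0.0055 0 0 0 0.3 -1;0.036 -0.0065 0 0 0 0.4 -1;0.045 -0.007 0 0 0 0.5 -1;0.054 -0.007 0 0 0 0.6 -1;0.063 -0.0065 0 0 0 0.7 -1;0.072 -0.0055 0 0 0 0.8 -1;0.081 -0.0045 0 0 0 0.9 -1;0.09 -0.0025 0 0 0 1 -1")

```text
time_s: 19.55
position: [481.5, 40.8, 130.8]
orientation: [0.842, 0.539, -0.002, -0.0]
force: [-3.2, -0.8, -0.1]
grip_width: 0.6
gripper_force: 1.9
```

```bash
python3 st.py
```

```text
t 19.55 clamp [-71.   18.9] z 130.8 tool-x yaw-YAW 0.992 F [-3.2 -0.8 -0.1] w 0.6052593648480128
face 1 psi 5.291 handle at [-60.1  35.7] rad 69.9 theta 5.248
face -1 psi 2.149 handle at [-81.9   2.2] rad 82.0 theta 4.739
[ 0.25  0.5  -0.53  2.03  0.38  0.71 -0.95]
```

>>> send_rows(steps="0.009 -0.002 0 0 0 0.1 -1;0.018 -0.004 0 0 0 0.2 -1;0.027 -0.0055 0 0 0 0.3 -1;0.036 -0.0065 0 0 0 0.4 -1;0.045 -0.007 0 0 0 0.5 -1;0.054 -0.007 0 0 0 0.6 -1;0.063 -0.0065 0 0 0 0.7 -1;0.072 -0.0055 0 0 0 0.8 -1;0.081 -0.0045 0 0 0 0.9 -1;0.09 -0.0025 0 0 0 1 -1")

```text
time_s: 20.38
position: [495.2, 74.9, 130.7]
orientation: [0.949, 0.315, -0.002, -0.0]
force: [-5.4, 0.2, 1.0]
grip_width: 0.2
gripper_force: 1.9
```

>>> send_rows(steps="0.009 -0.002 0 0 0 0.1 -1;0.018 -0.004 0 0 0 0.2 -1;0.027 -0.0055 0 0 0 0.3 -1;0.036 -0.0065 0 0 0 0.4 -1;0.045 -0.007 0 0 0 0.5 -1;0.054 -0.007 0 0 0 0.6 -1;0.063 -0.0065 0 0 0 0.7 -1;0.072 -0.0055 0 0 0 0.8 -1;0.081 -0.0045 0 0 0 0.9 -1;0.081 -0.0045 0 0 0 0.9 -1")

```text
time_s: 21.22
position: [521.2, 96.7, 130.9]
orientation: [0.995, 0.096, -0.001, -0.0]
force: [-1.7, 1.0, -1.1]
grip_width: 0.8
gripper_force: 1.0
```

```bash
python3 st.py
```

```text
t 21.22 clamp [-23.6  68.4] z 130.9 tool-x yaw-YAW 0.045 F [-1.7  1.  -1.1] w 0.7557736281733052
face 1 psi 6.238 handle at [-3.6 69.3] rad 69.4 theta 6.232
face -1 psi 3.096 handle at [-43.5  67.5] rad 80.3 theta 5.71
[-0.04  0.52 -0.29  1.93  0.22  0.72 -1.84]
```

>>> send_rows(steps="-0.02 0 0 0 0 0 -1;-0.05 0 0 0 0 0 -1;-0.08 0 0 0 0 0 -1;-0.1 0 -0.03 0 0 0 -1;-0.12 0 -0.09 0 0 0 -1;-0.13 0.02 -0.15 0 0 0 -1;-0.15 0.08 -0.17 0 0 0 -1;-0.178 0.16 -0.17 0 0 0 -1;-0.178 0.24 -0.17 0 0 0 -1;-0.178 0.32 -0.17 0 0 0 -1;-0.178 0.4 -0.17 0 0 0 -1;-0.178 0.48 -0.17 0 0 0 -1;-0.178 0.55 -0.17 0 0 0 -1;-0.178 0.55 -0.17 0 0 0 -1;-0.178 0.55 -0.17 0 0 0 -1")

```text
time_s: 22.47
position: [494.2, -135.6, 199.4]
orientation: [0.995, 0.095, 0.0, 0.0]
force: [-1.1, 1.2, 0.1]
grip_width: 0.6
gripper_force: 0.0
```

```bash
python3 - <<'E'
from plan import *;from rig import camera;from h import *
state();T=camera("top");S=camera("side")
for n,c,(x,y,w,h) in(("top",T,(255,160,130,90)),("side",S,(270,160,120,120))):
    f=c["frame"][y:y+h,x:x+w]
    for g in(red,black): print(n,g.__name__,[((b[0]+[x,y]).tolist(),b[1]) for b in blobs(g(f))])
a=cv2.resize(T["frame"][150:250,250:400],(450,300),interpolation=cv2.INTER_CUBIC);b=cv2.resize(S["frame"][150:270,260:400],(350,300),interpolation=cv2.INTER_CUBIC)
cv2.imwrite("pics/a4.png",np.hstack([a,b]))
E
```

```text
t 22.47 clamp [ -84.3 -157.4] z 199.4 tool-x yaw-YAW 0.044 F [-1.1  1.2  0.1] w 0.555670928423929
top red [([270.0, 210.2], 23), ([257.2, 242.4], 81)]
top black [([322.6, 164.3], 21), ([336.1, 166.3], 21), ([281.2, 207.9], 39), ([362.0, 221.1], 38)]
side red [([356.2, 181.6], 47), ([312.5, 246.8], 28)]
side black [([369.8, 167.8], 219), ([305.2, 199.2], 17), ([297.2, 207.4], 23), ([317.8, 230.4], 100)]
```

View pics/a4.png

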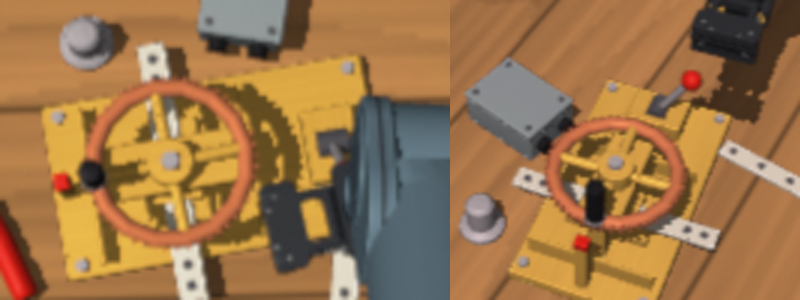

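The handle is back beside the mark: top-view handle at (281.2,207.9) against (280.8,206.7) at the start, so about 6.24 rad. The ball is still on its −x side at (356,182) in the side view. Next: go down and push the toggle.

>>> send_rows(steps="0 0 0.05 0 0 0 -1;0 0 0.1 0 0 0 -1;0 0 0.15 0 0 0 -1;0 0 0.19 0 0 0 -1;0 0 0.21 0 0 0 -1;0 0 0.223 0 0 0 -1;0 0 0.223 0 0 0 -1;0.02 0.001 0.223 0 0 0 -1;0.035 0.002 0.223 0 0 0 -1;0.045 0.002 0.223 0 0 0 -1")

```text
time_s: 23.4
position: [514.4, -130.6, 111.2]
orientation: [0.995, 0.097, 0.001, 0.0]
force: [-0.1, 0.2, 0.2]
grip_width: 0.2
gripper_force: 0.0
```

>>> send_rows(steps="0.008 0 0 0 0 0 -1;0.016 0.001 0 0 0 0 -1;0.024 0.001 0 0 0 0 -1;0.033 0.001 0 0 0 0 -1;0.042 0.002 0 0 0 0 -1;0.052 0.002 0 0 0 0 -1;0.062 0.003 0 0 0 0 -1;0.072 0.003 0 0 0 0 -1;0.082 0.004 0 0 0 0 -1;0.092 0.004 0 0 0 0 -1;0.102 0.005 0 0 0 0 -1;0.112 0.005 0 0 0 0 -1;0.122 0.005 0 0 0 0 -1;0.132 0.006 0 0 0 0 -1;0.142 0.006 0 0 0 0 -1;0.152 0.007 0 0 0 0 -1;0.16 0.007 0 0 0 0 -1;0.168 0.007 0 0 0 0 -1;0.176 0.008 0 0 0 0 -1")

```text
time_s: 24.98
position: [582.1, -120.2, 109.9]
orientation: [0.995, 0.097, -0.0, -0.0]
force: [-1.1, 0.4, 0.1]
grip_width: 0.9
gripper_force: 0.4
```

```bash
python3 st.py|head -1
```

```text
t 24.98 clamp [   4.9 -155.1] z 109.9 tool-x yaw-YAW 0.048 F [-1.1  0.4  0.1] w 0.874565035727433
```

>>> send_rows(steps="0.004 0 0 0 0 0 -1;0.008 0 0 0 0 0 -1;0.012 0.001 0 0 0 0 -1;0.016 0.001 0 0 0 0 -1;0.019 0.001 0 0 0 0 -1;0.022 0.001 0 0 0 0 -1;0.025 0.001 0 0 0 0 -1;0.028 0.001 0 0 0 0 -1;0.028 0.001 0 0 0 0 -1;0.028 0.001 0 0 0 0 -1")

```text
time_s: 25.82
position: [593.3, -118.5, 110.2]
orientation: [0.995, 0.097, 0.0, 0.0]
force: [0.1, -0.2, -1.3]
grip_width: 0.3
gripper_force: 0.3
```

```bash
python3 st.py|head -1;python3 - <<'E'
from rig import camera;from h import *;import pickle
S=camera("side");x,y=310,150
B=[(b[0]+[x,y],b[1]) for b in blobs(red(S["frame"][y:y+80,x:x+80]))];print(B)
for z in(104,110):
  for px in [(356.3,181.6)]+[b[0] for b in B]:
    p=onz(S,px,z)[:2]-[554.5,32.5];print(z,np.cos(.147)*p[0]+np.sin(.147)*p[1],-np.sin(.147)*p[0]+np.cos(.147)*p[1])
E
```

```text
t 25.82 clamp [  16.2 -155.1] z 110.2 tool-x yaw-YAW 0.048 F [ 0.1 -0.2 -1.3] w 0.27976854787048877
[]
104 -37.61427725740907 -157.43236047772623
110 -38.886596408475086 -152.147604392597
```

>>> send_rows(steps="0.002 0 0 0 0 0 -1;0.004 0 0 0 0 0 -1;0.006 0 0 0 0 0 -1;0.006 0 0 0 0 0 -1;0.006 0 0 0 0 0 -1")

```text
time_s: 26.28
position: [593.7, -118.5, 109.9]
orientation: [0.995, 0.097, -0.002, 0.0]
force: [-7.4, -1.1, 5.0]
grip_width: 0.6
gripper_force: 3.5
```

The toggle has reached its stop at about 7 N. Retreating now.

>>> send_rows(steps="-0.01 0 0 0 0 0 -1;-0.04 0 0 0 0 0 -1;-0.08 0 0 0 0 0 -1;-0.12 0 -0.02 0 0 0 -1;-0.17 0 -0.1 0 0 0 -1;-0.22 0.02 -0.2 0 0 0 -1;-0.27 0.06 -0.28 0 0 0 -1;-0.3 0.12 -0.35 0 0 0 -1;-0.3 0.2 -0.35 0 0 0 -1;-0.3 0.28 -0.35 0 0 0 -1;-0.3 0.36 -0.35 0 0 0 -1;-0.3 0.44 -0.35 0 0 0 -1;-0.3 0.44 -0.35 0 0 0 -1;-0.3 0.44 -0.35 0 0 0 -1;-0.3 0.44 -0.35 0 0 0 -1")

```text
time_s: 27.53
position: [512.2, -313.0, 250.1]
orientation: [0.995, 0.098, 0.0, -0.0]
force: [-0.1, -0.4, -0.8]
grip_width: 0.7
gripper_force: 0.0
```

```bash
python3 - <<'E'
from plan import *;from rig import camera;from h import *
state();T=camera("top");S=camera("side")
for n,c,(x,y,w,h) in(("top",T,(255,160,130,90)),("side",S,(270,160,120,120))):
    f=c["frame"][y:y+h,x:x+w]
    for g in(red,black): print(n,g.__name__,[((b[0]+[x,y]).tolist(),b[1]) for b in blobs(g(f))])
for c in(T,S):
    f=c["frame"]
x,y=255,160
B=[b[0]+[x,y] for b in blobs(red(T["frame"][y:y+90,x:x+130]))]
for px in B:
    p=onz(T,px,108)[:2]-C;print((r.T@p).round(1))
cv2.imwrite("pics/a5.png",T["frame"])
E
```

```text
t 27.53 clamp [ -92.4 -335.5] z 250.1 tool-x yaw-YAW 0.049 F [-0.1 -0.4 -0.8] w 0.7377177916708061
top red [([360.0, 180.1], 46), ([270.0, 210.2], 23), ([257.2, 242.5], 80)]
top black [([322.6, 164.3], 21), ([336.1, 166.3], 21), ([281.1, 207.9], 40)]
side red [([332.1, 174.6], 45), ([312.5, 246.7], 29)]
side black [([305.4, 199.2], 17), ([297.1, 207.3], 24), ([317.8, 230.4], 100)]
[  38.3 -155.8]
[-1.5 99.1]
[-81.5 146.5]
```

View pics/a5.png

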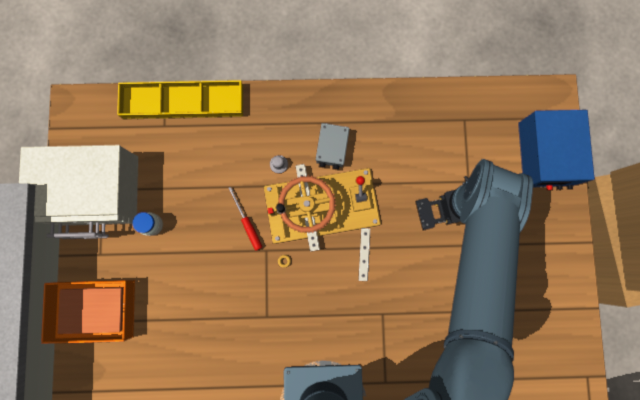

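The ball is at (360,180), which is clamp x = +38 mm, so the toggle is fully over. The handle is at (281,208) by the mark, the bystanders still in view have not moved, and the arm is clear (the can is hidden under it, well below).

```bash
python3 -c "
from rig import job_done;print(job_done())"
```

```text
the job is handed in; nothing more can be done
None
```

I pushed the wheel one full turn (about 6.24 rad by the cameras, handle back at the mark), threw the toggle fully over to its stop, and handed the job in with the arm clear; no verdict came back, and the spray can was hidden under the arm in the last picture.

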